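# Tap the plunger to the centre of the measuring turntable and start the run

### The job

The tall brass plunger standing on the little round measuring turntable is off-centre: nudge it at its foot with light taps of a fingertip until its foot stands wholly inside the ring marked on the plate, upright, without gripping it, lifting it or knocking it over. Then take the hand off it and press the button on the start box all the way down, and let it go. Start only after the plunger is centred, and leave the other things on the bench where they are.

Things in the scene. Friction and masses are not known exactly. Their poses are not given: they have to be found in the camera images.
- plate_center (a point): centre of the turntable's plate, on its top face, 70 mm above the bench. The plate is a dark steel disc 84 mm in diameter (16 mm thick, on a narrower neck, on a white drum 120 mm in diameter and 40 mm high), fixed: it does not turn or move. A pale ring line is marked on it about this point, 46 mm in inner diameter, flat (no step). z is up
- plunger: loose brass plunger off-centre on the plate, 50 mm tall, 0.12 to 0.24 kg, tippy. Foot flange 34 mm in diameter, 4 to 12 mm up, chamfered below to a 22 mm standing face; waist 13 mm; head 21 mm in diameter, 34 to 47 mm up. Origin: centre of its underside, z up. Pushed slowly at the flange it slides and stays where left; pushed above 15 mm (as by a finger that widens upward and meets the head) it tips
- start_top (a point): centre of the top face of the grey push button, 28 mm in diameter, 68 mm above the bench when up, in a low round black collar (44 mm in diameter, 6 mm below the button's top) on the white start box (100 x 100 mm, 50 mm high, fixed, with a dark display); pressed straight down
- start (a joint): travel of the push button: 0 up, 0.006 m fully down; a spring takes 5 N fully down and returns it
- spare_a: brass turned plunger, the same shape as plunger, standing on the bench; a bystander. Origin: centre of its underside.
- spare_b: brass turned plunger, the same shape as plunger, standing on the bench; a bystander. Origin: centre of its underside.
- ring_gauge: loose steel ring, 60 mm in outer and 32 mm in inner diameter, 22 mm high, lying flat on the bench; a bystander. Origin: centre of its underside
- plug_gauge: loose dark upright plug gauge, 58 mm tall, 32 mm in diameter at the foot, standing on the bench; a bystander. Origin: centre of its underside
Not all that is in view belongs to the job. Leave any green look-alike of the part that bears start_top alone.

How it is judged:
By the outcome, as a careful person would: the job done as asked, in the order asked, and still so for the second after the job is handed in, with the robot touching nothing.
It also fails if it takes over 48 s, if anything falls off the work surface, if the arm or the gripper's body presses on something with over 40 N, if the wrist force passes 120 N, or if a joint passes its speed limit or range.

### The arm

A 6-joint arm with a two-finger parallel gripper is mounted at the origin on the work surface. World frame = base frame: x ahead of the robot, y to its left, z up, the work surface at z = 0. Lengths are in mm, angles in rad, forces in N, time in s.
With the tool pointing down it reaches from about 375 to 900 mm from the base axis. Payload 3.1 kg.
Tool frame: the origin (TCP) lies between the finger pads; the fingertips stand 25 mm ahead of it and the grasp point (between the pads) lies 6 mm ahead of it; x points along the fingers, y is the direction in which the jaws open and shut, and the axes are right-handed (so a half turn about x gives the same grasp; the last joint's range is limited). The gripper opens to 87 mm and grips with 3 to 60 N. Pads are 19 mm wide; open, the fingers measure 117 mm over their backs; the gripper's body (75 mm by 190 mm) begins 51 mm behind the grasp point.
Start: joints at [1.145, 0.527, 1.433, -0, 1.181, -0.178], TCP at [153.255, 605.896, 247.548] pointing down, gripper open.
Joint ranges: [-3.08, 3.08], [-0.75, 2.2], [0.22, 2.44], [-1.43, 4.57], [0, 2.65], [-2.85, 2.85]. Speed limits (rad/s): [2.79, 2.79, 3.14, 3.14, 3.14, 3.14].

### API

Orientations are given as a 3x3 rotation matrix whose columns are the frame's x, y, z axes.
In Python, from workcell import readout, vision, arm gives the robot as it stands.
- The arm moves only by the tool servo_tool, never from a script. Its argument "targets" is a list that holds one entry, the list of rows, each a list of 7 numbers: the turn, a rotation vector about the tool's x, y, z in rad, then the shift along the tool's x, y, z in m, then the opening, from 0 (shut) to 1 (fully open). In form: [[[rx, ry, rz, tx, ty, tz, grip], ...]]. A call has 1 to 10 rows; each row is the pose to reach, as a shift and turn from the pose measured when the call began, along the tool's axes at that moment; what a row does not reach only later rows make up. A row lasts 1/10 s, in which the tool goes at most 50 mm and 8.59 degrees, less where a joint would pass 70% of its speed; a pose out of reach is approached as far as the arm can. A call with a gripper value outside its range is refused whole. The fingers move at their own pace and stop on an object; the grip force is fixed at half the most. Time passes only in rows, so rows that repeat a pose let the fingers close. It gives the time, the measured TCP pose, the force and the opening at its end, in the units of the state.
- readout.get_state(): the state, without advancing time (a new reading comes with each control period).
- vision.capture(name): name is "side" or "top" or "wrist"; returns (picture, depth): 420x560x3 uint8, red, green, blue; 420x560 float32, mm along the optical axis (not along the pixel's ray), 0 where there is no reading.
- vision.camera_info(name): a dict with "intrinsics" (3x3 intrinsics, pixels), "distortion" ([k1, k2, p1, p2, k3] as OpenCV has them; the pictures are not rectified), "R" (3x3) and "t" (3): a world point X has camera coordinates R X + t; the wrist camera has in their place "T_tool_cam" (4x4, takes a point from camera to tool coordinates, whose origin is the TCP and whose axes are the tool frame's). Camera axes: x right, y down, z forward; pixel columns grow to the right and rows downward; lengths in mm; the calibration is good to about 2 mm. A picture is of the moment at which its call begins: read the wrist's pose just before it. camera_info takes no time and is no camera call.
- arm.hand_in(): hands the job in, once; it reports no verdict.
Trained networks look in the newest picture that a camera, given by its name, has taken for a name from the list of things; names that differ only in an ending like _2 or _b are one class to them, and where a whole thing is asked for, a point or a joint stands for the part that bears it (a point fixed in the world has none). Each returns a list of dicts, best first, with "score" (0 to 1); they miss things now and then, are a little off and sometimes report something else, mostly with a low value. They report only what shows in the picture. A call takes as long as a camera call. They do not tell look-alikes from the thing itself.
- vision.masks_of(camera, label): "pixels" (420x560 bool, what is visible of it).
- vision.landmark_of(camera, label): "xyz" ([x, y, z] in mm, in world coordinates, good to about 4 mm: a listed point, or the origin of a listed thing).
The state is a dict: "clock": time; "joint_positions": joint angles; "joint_vel": joint speeds; "joint_torque": joint torques, N m; "position": TCP position; "tcp_rot": TCP orientation; "force": force on the tool from outside, world axes, zero at the start; "wrist_torque": the same for the moment, N m; "gripper_width": opening from 0.0 (shut) to 1.0 (fully open).
Only numpy, scipy, OpenCV 4.12 (cv2) and the standard library are available. Lean on these libraries where they do the work, as an engineer would, in place of code of your own. Each camera call takes 0.05 s, during which the arm holds its last target.

## Working session

There is one attempt and no reset: what is moved stays moved. The work goes in short steps, Python scripts to look and compute and a tool call to move; the robot and the scene stay as the last step left them, time stands still between calls to the robot, and variables do not carry over. Pictures are saved under pics/ and viewed, and the job is handed in when it is done.

Besides the shell and the picture viewer there is one more tool, called after "Emit:" by a JSON object that holds its "name" and its "arguments", one argument or row to a line. servo_tool: Moves the arm, as the interface text tells. Its arguments: {"type":"object","properties":{"targets":{"type":"array"}},"required":["targets"]}

```bash
mkdir -p pics; ls; cat > h.py <<'E'
import numpy as np, cv2
from workcell import readout, vision, arm
def cap(n,f):
    im,d=vision.capture(n); cv2.imwrite('pics/'+f,cv2.cvtColor(im,cv2.COLOR_RGB2BGR)); np.save('pics/'+f+'.npy',d); return im,d
E
python3 - <<'E'
from h import *
s=readout.get_state(); print({k:np.round(v,3).tolist() for k,v in s.items()})
for c in ['side','top','wrist']:
    cap(c,c+'0.png'); print(c,{k:np.round(v,3).tolist() for k,v in vision.camera_info(c).items()})
for c in ['top','side']:
  for l in ['plate_center','plunger','start_top','ring_gauge','plug_gauge']:
    r=vision.landmark_of(c,l); print(c,l,[(round(q['score'],2),np.round(q['xyz'],1).tolist()) for q in r])
print(readout.get_state()['clock'])
E
```

```text
pics
{'clock': 0.0, 'joint_positions': [1.144, 0.528, 1.434, -0.0, 1.181, -0.179], 'joint_vel': [0.002, -0.0, -0.001, 0.001, -0.0, -0.002], 'joint_torque': [0.001, -44.004, -17.66, 0.063, 0.058, -0.0], 'position': [152.988, 605.29, 246.59], 'tcp_rot': [[-0.001, 0.245, 0.969], [-0.002, 0.969, -0.245], [-1.0, -0.002, -0.0]], 'force': [0.203, -0.321, 0.107], 'wrist_torque': [0.042, 0.011, -0.046], 'gripper_width': 1.0}
side {'intrinsics': [[392.009, 0.0, 275.621], [0.0, 392.009, 215.31], [0.0, 0.0, 1.0]], 'distortion': [-0.074, 0.0, 0.0, 0.0, 0.0], 'R': [[0.908, -0.42, -0.012], [-0.256, -0.529, -0.809], [0.333, 0.737, -0.588]], 't': [-472.526, 214.167, 777.197]}
top {'intrinsics': [[481.421, 0.0, 280.183], [0.0, 481.421, 209.613], [0.0, 0.0, 1.0]], 'distortion': [-0.032, 0.0, 0.0, 0.0, 0.0], 'R': [[0.011, -1.0, -0.01], [-0.989, -0.009, -0.149], [0.148, 0.012, -0.989]], 't': [51.129, 533.114, 1078.371]}
wrist {'intrinsics': [[313.751, 0.0, 276.916], [0.0, 313.751, 211.09], [0.0, 0.0, 1.0]], 'distortion': [-0.025, 0.0, 0.0, 0.0, 0.0], 'T_tool_cam': [[0.0, -0.258, 0.966, -137.563], [1.0, 0.001, 0.0, -0.426], [-0.001, 0.966, 0.258, -69.974], [0.0, 0.0, 0.0, 1.0]]}
top plate_center [(0.71, [577.0, -78.9, 69.1])]
top plunger []
top start_top [(0.65, [373.1, 110.7, 68.3]), (0.63, [475.9, 281.6, 75.7]), (0.53, [298.7, 402.1, 69.2]), (0.5, [573.7, -78.6, 71.1])]
top ring_gauge [(0.58, [675.8, -201.3, -0.6])]
top plug_gauge [(0.6, [434.7, -24.5, -3.5])]
side plate_center [(0.59, [581.8, -78.3, 74.6])]
side plunger [(0.56, [591.2, -75.9, 67.4])]
side start_top [(0.65, [296.4, 395.8, 73.3]), (0.56, [372.3, 112.2, 72.4]), (0.53, [477.7, 285.9, 71.6])]
side ring_gauge [(0.74, [674.2, -196.9, -1.8]), (0.41, [696.5, 206.5, -2.0])]
side plug_gauge [(0.47, [433.3, -27.6, 0.1])]
0.65
```

View pics/top0.png

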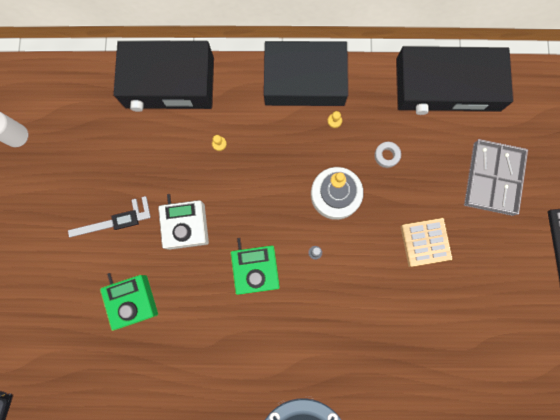

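View pics/side0.png

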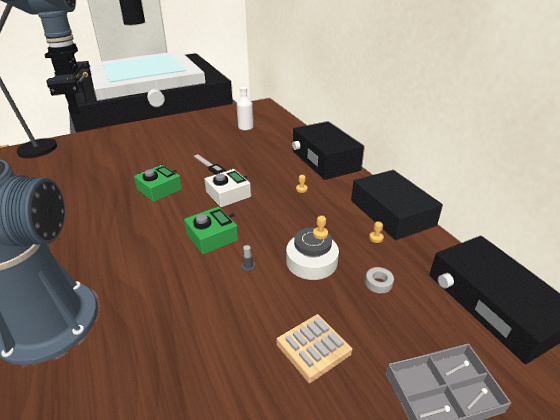

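View pics/wrist0.png

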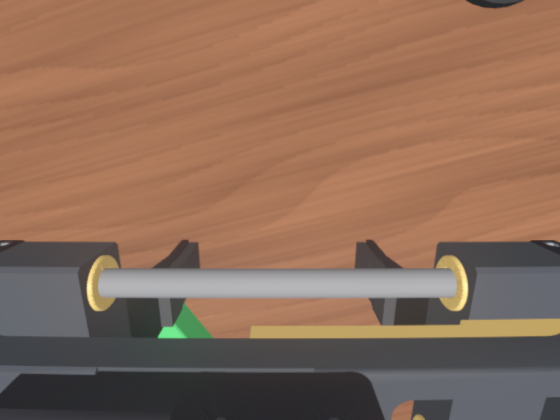

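The white box at top px (183,225) is the start box (grey button, dark display). The boxes at (255,270) and (128,302) are green look-alikes. The plunger to nudge is the one on the plate at (339,181). The ones at (219,143) and (335,119) stand on the bench and are spares.

```bash
python3 - <<'E'
import cv2,numpy as np
im=cv2.imread('pics/top0.png')
a=cv2.resize(im[150:235,295:380],(510,510),interpolation=cv2.INTER_CUBIC)
b=cv2.resize(im[190:260,150:205],None,fx=5,fy=7.2857*0.7,interpolation=cv2.INTER_CUBIC)
b=cv2.resize(im[190:260,150:205],(280,356),interpolation=cv2.INTER_CUBIC)
c=np.zeros((510,800,3),np.uint8); c[:,:510]=a; c[:356,515:795]=b
cv2.imwrite('pics/crop1.png',c)
# finger cloud
from workcell import vision
d=np.load('pics/wrist0.png.npy'); ci=vision.camera_info('wrist')
K=ci['intrinsics'];T=np.array(ci['T_tool_cam'])
v,u=np.mgrid[:420,:560]
p=cv2.undistortPoints(np.stack([u,v],-1).reshape(-1,1,2).astype(np.float32),np.array(K),np.array(ci['distortion'])).reshape(420,560,2)
P=np.dstack([p*d[...,None],d])@T[:3,:3].T+T[:3,3]
for (vv,uu) in [(240,190),(243,185),(250,170),(250,195),(270,195),(300,170),(320,165),(250,130),(244,100),(244,60),(250,110),(260,110),(300,125),(340,280),(345,130),(243,362),(250,375),(283,280),(315,165),(330,300)]:
    print(vv,uu,np.round(P[vv,uu],1))
m=(d>0)&(P[...,0]<60)&(P[...,0]>-60)
for x in range(-60,40,6):
    q=P[m&(P[...,0]>=x)&(P[...,0]<x+6)]
    if len(q): print(x,len(q),'y',q[:,1].min().round(),q[:,1].max().round(),'z',q[:,2].min().round(1),q[:,2].max().round(1),'|y|min',abs(q[:,1]).min().round())
E
```

```text
240 190 [ 247.7 -113.9   72.2]
243 185 [ 19.8 -49.6 -10.2]
250 170 [ 246.1 -140.8   85.6]
250 195 [ 17.5 -43.8  -7.1]
270 195 [-60.  -22.5 -32.8]
300 170 [-24.2 -43.9  -2.2]
320 165 [-25.2 -46.4   6.5]
250 130 [ 245.  -193.3   85.4]
244 100 [-53.  -51.6 -37.4]
244 60 [-53.4 -63.2 -37.5]
250 110 [-54.2 -48.2 -36.1]
260 110 [-56.2 -47.6 -33.9]
300 125 [-48.9 -48.9 -16.8]
340 280 [-77.7   0.3 -24.2]
345 130 [-80.9 -31.7 -25.2]
243 362 [23.2 46.1 -9. ]
250 375 [  7.4  48.3 -11.3]
283 280 [-63.1   0.4 -30.6]
315 165 [-24.7 -46.4   4.5]
330 300 [-72.8   5.1 -23.3]
-60 4332 y -80.0 81.0 z -38.2 25.4 |y|min 0.0
-54 2243 y -86.0 86.0 z -37.9 30.4 |y|min 46.0
-48 691 y -86.0 87.0 z -36.8 1.4 |y|min 47.0
-42 549 y -52.0 51.0 z -13.5 6.3 |y|min 47.0
-36 482 y -50.0 49.0 z -9.6 10.9 |y|min 47.0
-30 1004 y -49.0 49.0 z -6.5 11.8 |y|min 42.0
-24 332 y -49.0 48.0 z -2.9 11.0 |y|min 43.0
-18 164 y -55.0 50.0 z -11.4 10.5 |y|min 43.0
-12 253 y -55.0 55.0 z -11.6 10.4 |y|min 43.0
-6 329 y -54.0 54.0 z -11.3 10.2 |y|min 43.0
0 305 y -53.0 52.0 z -11.8 -3.0 |y|min 43.0
6 289 y -52.0 52.0 z -11.4 -0.5 |y|min 43.0
12 267 y -53.0 52.0 z -11.3 2.6 |y|min 43.0
18 285 y -53.0 52.0 z -10.9 4.7 |y|min 43.0
24 31 y -51.0 51.0 z -10.4 5.9 |y|min 43.0
```

View pics/crop1.png

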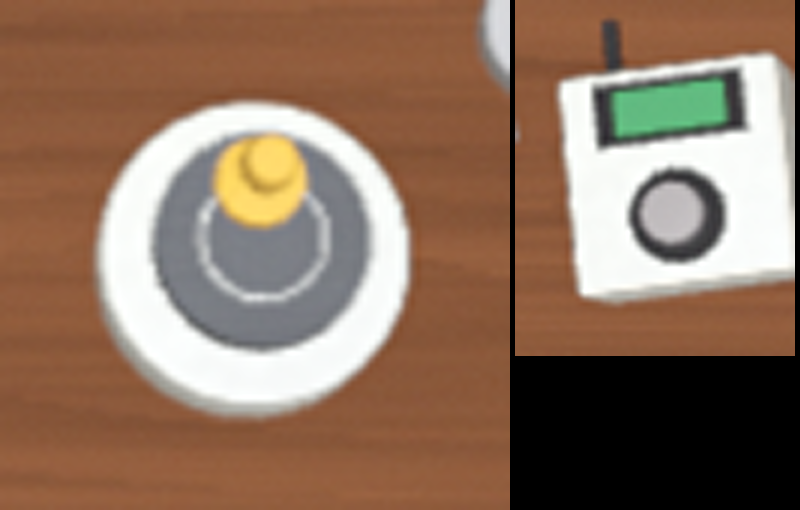

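Emit:
{"name": "servo_tool", "arguments": {
  "targets": [
    [[-0.04,0,0,0.005,-0.037,0.034,0],[-0.1,0,0,0.01,-0.074,0.068,0],[-0.15,0,0,0.02,-0.11,0.1,0],[-0.2,0,0,0.03,-0.147,0.134,0],[-0.247,0,0,0.04,-0.18,0.167,0],[-0.247,0,0,0.047,-0.216,0.2,0],[-0.247,0,0,0.047,-0.25,0.23,0],[-0.247,0,0,0.047,-0.29,0.265,0],[-0.247,0,0,0.047,-0.325,0.3,0],[-0.247,0,0,0.047,-0.36,0.33,0]]
  ]
}}

```text
clock: 1.65
position: [386.4, 174.2, 201.0]
tcp_rot: [[0.002, 0.001, 1.0], [0.0, 1.0, -0.001], [-1.0, 0.0, 0.002]]
force: [-0.1, 0.6, -0.7]
gripper_width: 0.167
```

```bash
python3 - <<'E'
from h import *
s=readout.get_state(); print({k:np.round(s[k],4).tolist() for k in ['clock','position','tcp_rot','force','gripper_width']})
R=np.array(s['tcp_rot']); print(R.T@(np.array([520,-79,200])-s['position']))
E
```

```text
{'clock': 1.65, 'position': [386.3955, 174.2318, 200.9644], 'tcp_rot': [[0.002, 0.0008, 1.0], [0.0004, 1.0, -0.0008], [-1.0, 0.0004, 0.002]], 'force': [-0.0789, 0.5964, -0.7019], 'gripper_width': 0.1668}
[   1.12825724 -253.12318557  133.80895902]
```

Emit:
{"name": "servo_tool", "arguments": {
  "targets": [
    [[0,0,0,0,-0.04,0.02,0],[0,0,0,0,-0.08,0.042,0],[0,0,0,0,-0.12,0.064,0],[0,0,0,0,-0.16,0.085,0],[0,0,0,0,-0.2,0.106,0],[0,0,0,0,-0.235,0.125,0],[0,0,0,0,-0.253,0.134,0],[0,0,0,0,-0.253,0.134,0],[0,0,0,0,-0.253,0.134,0],[0,0,0,0,-0.253,0.134,0]]
  ]
}}

```text
clock: 2.65
position: [518.8, -77.0, 200.9]
tcp_rot: [[-0.0, -0.001, 1.0], [0.002, 1.0, 0.001], [-1.0, 0.002, -0.0]]
force: [0.5, 0.2, 0.7]
gripper_width: 0.005
```

```bash
cat >> h.py <<'E'
def wcam(s):
    ci=vision.camera_info('wrist'); T=np.array(ci['T_tool_cam']); R=np.array(s['tcp_rot'])
    Rc=R@T[:3,:3]; tc=R@T[:3,3]+np.array(s['position'])
    return np.array(ci['intrinsics']),np.array(ci['distortion']),Rc.T,-Rc.T@tc
def fcam(n):
    ci=vision.camera_info(n); return np.array(ci['intrinsics']),np.array(ci['distortion']),np.array(ci['R']),np.array(ci['t'])
def toz(cam,uv,z):
    K,D,R,t=cam; p=cv2.undistortPoints(np.array(uv,float).reshape(-1,1,2),K,D).reshape(-1,2)
    r=np.c_[p,np.ones(len(p))]@R; c=-R.T@t
    return c+r*((z-c[2])/r[:,2])[:,None]
def proj(cam,X):
    K,D,R,t=cam; return cv2.projectPoints(np.array(X,float).reshape(-1,1,3),cv2.Rodrigues(R)[0],t,K,D)[0].reshape(-1,2)
E
python3 - <<'E'
from h import *
s=readout.get_state(); print({k:np.round(s[k],4).tolist() for k in ['clock','position','tcp_rot','gripper_width']})
im,d=cap('wrist','wrist1.png')
for l in ['plate_center','plunger']:
    r=vision.landmark_of('wrist',l); print(l,[(round(q['score'],2),np.round(q['xyz'],1).tolist()) for q in r])
E
```

```text
{'clock': 2.65, 'position': [518.7659, -77.0062, 200.9113], 'tcp_rot': [[-0.0001, -0.0006, 1.0], [0.0017, 1.0, 0.0006], [-1.0, 0.0017, -0.0001]], 'gripper_width': 0.0052}
plate_center []
plunger []
```

View pics/wrist1.png

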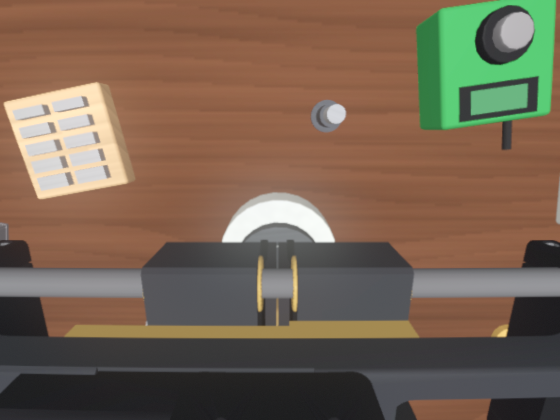

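The wrist view shows the plate hidden behind the shut fingers at about (278,230). Image down is +x, so I'll move the hand about 110 mm further in +x.

Emit:
{"name": "servo_tool", "arguments": {
  "targets": [
    [[0,0,0,0,0,0.03,0],[0,0,0,0,0,0.065,0],[0,0,0,0,0,0.1,0],[0,0,0,0,-0.001,0.116,0],[0,0,0,0,-0.001,0.116,0],[0,0,0,0,-0.001,0.116,0]]
  ]
}}

```text
clock: 3.4
position: [634.2, -77.2, 200.9]
tcp_rot: [[-0.001, -0.002, 1.0], [0.001, 1.0, 0.002], [-1.0, 0.001, -0.001]]
force: [-0.8, 0.4, -0.1]
gripper_width: 0.004
```

```bash
python3 - <<'E'
from h import *
s=readout.get_state(); print({k:np.round(s[k],4).tolist() for k in ['clock','position','tcp_rot','gripper_width']})
import pickle; pickle.dump({k:s[k] for k in s},open('s2.pkl','wb'))
im,d=cap('wrist','wrist2.png')
for l in ['plate_center','plunger']:
    r=vision.landmark_of('wrist',l); print(l,[(round(q['score'],2),np.round(q['xyz'],1).tolist()) for q in r])
E
```

```text
{'clock': 3.4, 'position': [634.2183, -77.2442, 200.879], 'tcp_rot': [[-0.001, -0.0022, 1.0], [0.0015, 1.0, 0.0022], [-1.0, 0.0015, -0.001]], 'gripper_width': 0.0044}
plate_center [(0.65, [573.9, -74.8, 74.7])]
plunger [(0.79, [594.8, -75.9, 68.4])]
```

View pics/wrist2.png

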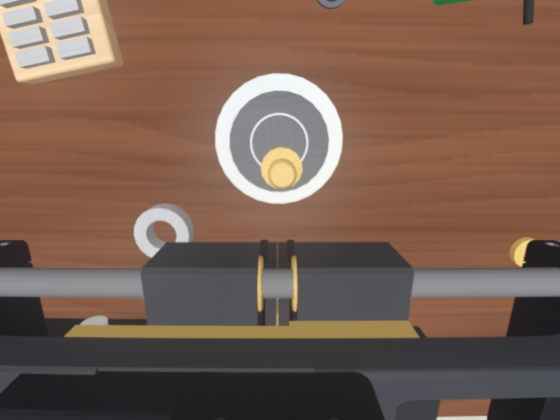

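The wrist view now shows the plate at about (279,142) and the plunger foot at about (282,168). It is displaced mainly in +x.

```bash
cat >> h.py <<'E'
from scipy.optimize import minimize
def circfit(P):
    A=np.c_[P[:,:2],np.ones(len(P))]; b=(P[:,:2]**2).sum(1)
    for _ in range(3):
        q=np.linalg.lstsq(A,b,rcond=None)[0]; c=q[:2]/2; r=np.sqrt(q[2]+c@c)
        e=abs(np.hypot(*(A[:,:2]-c).T)-r); k=e<max(1.0,2*np.median(e)); A,b=A[k],b[k]
    return c,r,len(A)
def sil(cam,x,y,z0=70,S=4,box=None):
    m=np.zeros(box[3]*S*box[2]*S,np.uint8).reshape(box[3]*S,box[2]*S); t=np.linspace(0,2*np.pi,60)
    for h0,r0,h1,r1 in [(0,11,4,17),(4,17,12,17),(12,17,14,6.5),(14,6.5,34,6.5),(34,10.5,47,10.5),(47,10.5,50,8)]:
        X=np.r_[[(x+r0*np.cos(a),y+r0*np.sin(a),z0+h0) for a in t],[(x+r1*np.cos(a),y+r1*np.sin(a),z0+h1) for a in t]]
        u=((proj(cam,X)-box[:2]+.5)*S).astype(np.float32)
        cv2.fillConvexPoly(m,cv2.convexHull(u).astype(np.int32),255)
    return cv2.resize(m,(box[2],box[3]),interpolation=cv2.INTER_AREA)/255.
def measure(im,cam,c0=(577,-78)):
    hsv=cv2.cvtColor(im,cv2.COLOR_RGB2HSV).astype(int)
    u0=proj(cam,[[c0[0],c0[1],70]])[0].astype(int); w=50
    box=(max(0,u0[0]-w),max(0,u0[1]-w),2*w,2*w)
    sub=im[box[1]:box[1]+2*w,box[0]:box[0]+2*w]; h=hsv[box[1]:box[1]+2*w,box[0]:box[0]+2*w]
    yy,xx=np.mgrid[:sub.shape[0],:sub.shape[1]]; box=(box[0],box[1],sub.shape[1],sub.shape[0])
    uv=np.c_[xx.ravel()+box[0],yy.ravel()+box[1]].astype(float)
    P=toz(cam,uv,70); val=h[...,2].ravel(); sat=h[...,1].ravel()
    rr=np.hypot(P[:,0]-c0[0],P[:,1]-c0[1])
    ring=(rr<32)&(val>150)&(sat<70)
    out={}
    if ring.sum()>10: out['ring']=circfit(P[ring])
    g=((h[...,0]>12)&(h[...,0]<35)&(h[...,1]>110)&(h[...,2]>110)).astype(float)
    g*= (rr.reshape(g.shape)<75)
    ys,xs=np.nonzero(g); q=toz(cam,[[xs.mean()+box[0],ys.mean()+box[1]]],85)[0]
    f=lambda p:abs(sil(cam,p[0],p[1],box=box)-g).sum()
    r=min((minimize(f,[q[0]+a,q[1]+b],method='Nelder-Mead',options=dict(initial_simplex=[[q[0]+a,q[1]+b],[q[0]+a+4,q[1]+b],[q[0]+a,q[1]+b+4]])) for a,b in [(0,0),(4,3),(-4,-3)]),key=lambda r:r.fun)
    out['plunger']=r.x; out['cost']=(r.fun,g.sum()); return out
def fourths(im,u,v,w,f,name):
    cv2.imwrite('pics/'+name,cv2.cvtColor(cv2.resize(im[v-w:v+w,u-w:u+w],None,fx=f,fy=f,interpolation=cv2.INTER_CUBIC),cv2.COLOR_RGB2BGR))
E
python3 - <<'E'
from h import *
import pickle
s=pickle.load(open('s2.pkl','rb'))
ld=lambda n:cv2.cvtColor(cv2.imread('pics/'+n),cv2.COLOR_BGR2RGB)
print('wrist',measure(ld('wrist2.png'),wcam(s)))
print('top',measure(ld('top0.png'),fcam('top')))
print('side',measure(ld('side0.png'),fcam('side')))
E
```

```text
wrist {'ring': (array([576.29279385, -76.35983191]), np.float64(23.499227537862485), 490), 'plunger': array([606.74439877, -72.5673839 ]), 'cost': (np.float64(880.3803921568627), np.float64(304.0))}
top {'ring': (array([576.00345066, -75.66069262]), np.float64(23.47286274234462), 97), 'plunger': array([596.39983572, -73.63808064]), 'cost': (np.float64(21.20392156862745), np.float64(179.0))}
side {'ring': (array([576.35342388, -77.23409896]), np.float64(23.78579290225462), 22), 'plunger': array([596.08481175, -75.11856664]), 'cost': (np.float64(46.984313725490196), np.float64(222.0))}
```

```bash
python3 - <<'E'
from h import *
import pickle
s=pickle.load(open('s2.pkl','rb'))
im=cv2.cvtColor(cv2.imread('pics/wrist2.png'),cv2.COLOR_BGR2RGB)
h=cv2.cvtColor(im,cv2.COLOR_RGB2HSV)
for v in (152,160,168,175,182,186): print(v,h[v,282],h[v,270])
cam=wcam(s);print(proj(cam,[[596,-75,70],[576,-76,70],[596,-75,117]]))
E
sed -i 's/w=50$/w=65/; s/rr.reshape(g.shape)<75/rr.reshape(g.shape)<85/' h.py; grep -n 'w=65' h.py
python3 - <<'E'
from h import *
import pickle
s=pickle.load(open('s2.pkl','rb'))
im=cv2.cvtColor(cv2.imread('pics/wrist2.png'),cv2.COLOR_BGR2RGB)
print(measure(im,wcam(s)))
E
```

```text
152 [ 21 105 248] [ 21 105 244]
160 [ 19 114 208] [ 21 104 247]
168 [ 21 104 249] [ 20 114 219]
175 [ 21 105 251] [ 20 113 231]
182 [ 21 105 247] [ 20 113 219]
186 [ 20 109 232] [ 15  29 160]
[[280.04622738 166.0917053 ]
 [278.98620141 142.16468275]
 [280.77309233 173.95144278]]
33:    u0=proj(cam,[[c0[0],c0[1],70]])[0].astype(int); w=65
{'ring': (array([576.29279385, -76.35983191]), np.float64(23.499227537862485), 490), 'plunger': array([599.03066891, -73.61092676]), 'cost': (np.float64(1086.7882352941176), np.float64(304.0))}
```

```bash
sed -i 's/(h\[...,1\]>110)&(h\[...,2\]>110)/(h[...,1]>75)\&(h[...,2]>165)/; s/h\[...,0\]>12/h[...,0]>14/' h.py
python3 - <<'E'
from h import *
import pickle
s=pickle.load(open('s2.pkl','rb'))
ld=lambda n:cv2.cvtColor(cv2.imread('pics/'+n),cv2.COLOR_BGR2RGB)
for n,i,c in [('wrist','wrist2.png',wcam(s)),('top','top0.png',fcam('top')),('side','side0.png',fcam('side'))]:
    o=measure(ld(i),c); print(n,o, o['plunger']-o['ring'][0])
print(cv2.cvtColor(ld('top0.png'),cv2.COLOR_RGB2HSV)[180,338])
E
```

```text
wrist {'ring': (array([576.29279385, -76.35983191]), np.float64(23.499227537862485), 490), 'plunger': array([596.34686149, -74.15265832]), 'cost': (np.float64(45.73725490196078), np.float64(1359.0))} [20.05406765  2.20717359]
top {'ring': (array([576.00345066, -75.66069262]), np.float64(23.47286274234462), 97), 'plunger': array([595.80450281, -73.33077149]), 'cost': (np.float64(12.83529411764706), np.float64(194.0))} [19.80105215  2.32992114]
side {'ring': (array([576.35342388, -77.23409896]), np.float64(23.78579290225462), 22), 'plunger': array([595.84043911, -75.47719849]), 'cost': (np.float64(32.84705882352941), np.float64(228.0))} [19.48701523  1.75690047]
[ 21 164 208]
```

All three cameras agree: the ring centre is about (576.2,-76.4) and the plunger is offset by about (+20.0,+2.2). I'll lower the shut fingers on the +x side, turned 0.11 rad so the flat face pushes along the line to the centre.

Emit:
{"name": "servo_tool", "arguments": {
  "targets": [
    [[-0.05,0,0,0.01,0.003,0,0],[-0.11,0,0,0.03,0.006,0,0],[-0.11,0,0,0.055,0.007,0,0],[-0.11,0,0,0.08,0.007,0,0],[-0.11,0,0,0.094,0.007,0,0],[-0.11,0,0,0.099,0.007,0,0],[-0.11,0,0,0.099,0.007,0,0],[-0.11,0,0,0.099,0.007,0,0]]
  ]
}}

```text
clock: 4.35
position: [634.5, -70.9, 103.4]
tcp_rot: [[0.001, -0.111, 0.994], [0.001, 0.994, 0.111], [-1.0, 0.001, 0.001]]
force: [0.6, -1.0, 0.9]
gripper_width: 0.003
```

```bash
python3 - <<'E'
from h import *
for i in range(2):
    s=readout.get_state(); print({k:np.round(s[k],4).tolist() for k in ['clock','position','tcp_rot','force']})
    im,d=cap('wrist',f'wrist3{i}.png')
cap('side','side3.png'); im2=cv2.imread('pics/side3.png')[190:290,260:360]
cv2.imwrite('pics/side3c.png',cv2.resize(im2,(600,600),interpolation=cv2.INTER_CUBIC))
o=measure(im,wcam(s)); print(o)
E
```

```text
{'clock': 4.35, 'position': [634.5103, -70.8706, 103.3647], 'tcp_rot': [[0.0014, -0.1109, 0.9938], [0.0008, 0.9938, 0.1109], [-1.0, 0.0006, 0.0015]], 'force': [0.5964, -0.9669, 0.9271]}
{'clock': 4.4, 'position': [634.664, -70.8967, 103.565], 'tcp_rot': [[0.0018, -0.1109, 0.9938], [0.0007, 0.9938, 0.1109], [-1.0, 0.0005, 0.0019]], 'force': [-0.4072, -0.5371, -0.0013]}
{'ring': (array([576.62947318, -76.18279826]), np.float64(23.633118629490028), 828), 'plunger': array([596.66554894, -74.10677063]), 'cost': (np.float64(59.27450980392157), np.float64(3144.0))}
```

View pics/wrist31.png

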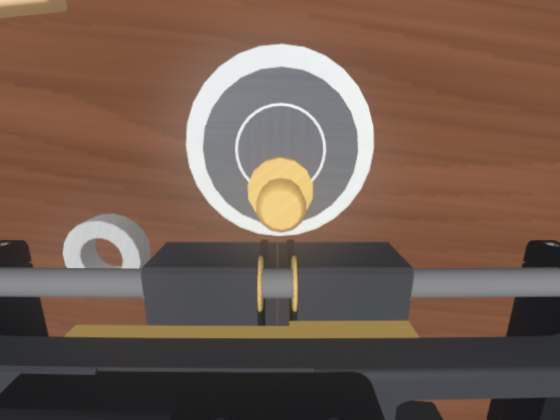

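View pics/side3c.png

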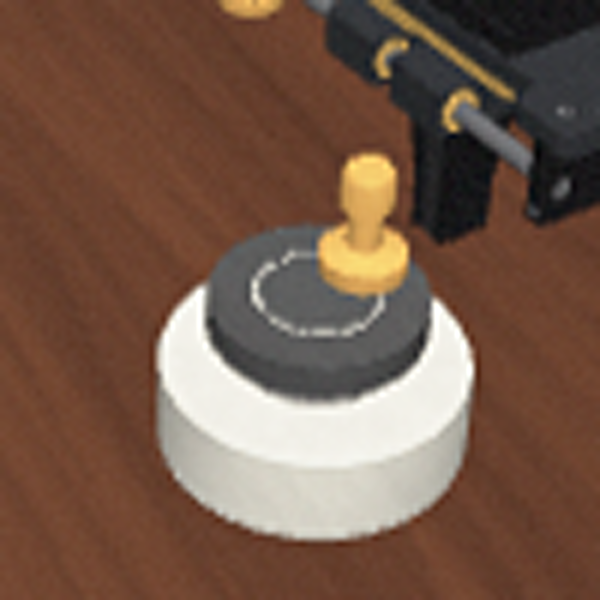

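The plunger is upright and the finger stands clear behind it with a gap of about 11 mm. In the wrist view the flange is at (280,188) and the ring at (281,147). First gentle push:

Emit:
{"name": "servo_tool", "arguments": {
  "targets": [
    [[0,0,0,0.0015,0,-0.003,0],[0,0,0,0.0015,0,-0.006,0],[0,0,0,0.0015,0,-0.008,0],[0,0,0,0.0015,0,-0.0095,0],[0,0,0,0.0015,0,-0.011,0],[0,0,0,0.0015,0,-0.0125,0],[0,0,0,0.0015,0,-0.014,0],[0,0,0,0.0015,0,-0.0155,0],[0,0,0,0.0015,0,-0.017,0],[0,0,0,0.0015,0,-0.017,0]]
  ]
}}

```text
clock: 5.5
position: [617.6, -72.7, 102.0]
tcp_rot: [[0.002, -0.111, 0.994], [0.001, 0.994, 0.111], [-1.0, 0.0, 0.002]]
force: [0.4, 0.2, -0.7]
gripper_width: 0.005
```

```bash
cat > look.py <<'E'
from h import *
import sys
n=sys.argv[1]
s=readout.get_state(); print({k:np.round(s[k],4).tolist() for k in ['clock','position','force','wrist_torque']})
im,d=cap('wrist',f'w{n}.png'); o=measure(im,wcam(s)); print(o,'OFF',o['plunger']-o['ring'][0])
ims,_=cap('side',f'sd{n}.png'); o=measure(ims,fcam('side')); print('side',o,'OFF',o['plunger']-o['ring'][0])
a=cv2.resize(ims[190:290,260:360],(400,400),interpolation=cv2.INTER_CUBIC)
b=cv2.resize(im[30:270,160:400],(400,400),interpolation=cv2.INTER_CUBIC)
cv2.imwrite(f'pics/c{n}.png',cv2.cvtColor(np.hstack([a,b]),cv2.COLOR_RGB2BGR))
E
python3 look.py 4
```

```text
{'clock': 5.5, 'position': [617.5845, -72.7269, 102.0241], 'force': [0.4148, 0.1648, -0.7184], 'wrist_torque': [0.0792, -0.1146, 0.0447]}
{'ring': (array([576.81653433, -76.1297373 ]), np.float64(23.67796301701228), 761), 'plunger': array([591.58910168, -75.57415231]), 'cost': (np.float64(140.6941176470588), np.float64(3488.0))} OFF [14.77256735  0.55558499]
side {'ring': (array([576.35342388, -77.23409896]), np.float64(23.78579290225462), 22), 'plunger': array([590.54552788, -76.86417156]), 'cost': (np.float64(26.376470588235296), np.float64(236.0))} OFF [14.192104   0.3699274]
```

View pics/c4.png

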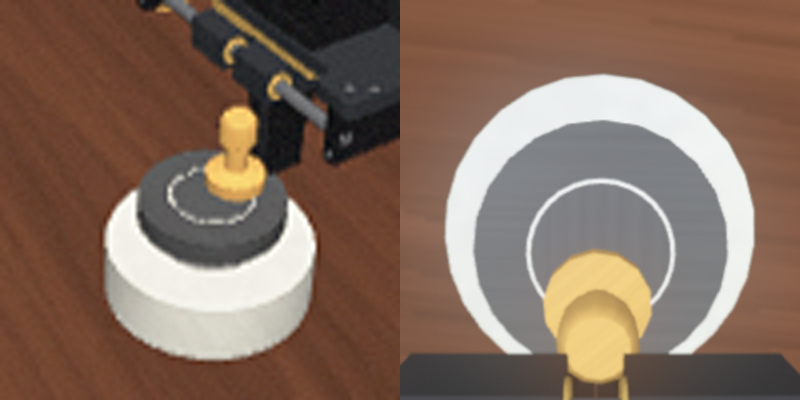

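It slid about 5 mm and stayed upright. The offset is now about (14.5,0.5). Continuing.

Emit:
{"name": "servo_tool", "arguments": {
  "targets": [
    [[0.02,0,0,0,0,-0.001,0],[0.04,0,0,0,0,-0.002,0],[0.06,0,0,0,0.0005,-0.003,0],[0.08,0,0,0,0.0005,-0.004,0],[0.08,0,0,0,0.0005,-0.0052,0],[0.08,0,0,0,0.0005,-0.0064,0],[0.08,0,0,0,0.0005,-0.0076,0],[0.08,0,0,0,0.0005,-0.0088,0],[0.08,0,0,0,0.0005,-0.01,0],[0.08,0,0,0,0.0005,-0.01,0]]
  ]
}}

```text
clock: 6.6
position: [607.3, -73.3, 102.0]
tcp_rot: [[0.001, -0.031, 1.0], [0.001, 1.0, 0.031], [-1.0, 0.001, 0.001]]
force: [1.0, -0.0, 0.6]
gripper_width: 0.01
```

```bash
python3 look.py 5
```

```text
{'clock': 6.6, 'position': [607.3303, -73.2816, 101.9716], 'force': [1.0277, -0.0159, 0.5958], 'wrist_torque': [0.0051, -0.125, -0.0112]}
{'ring': (array([576.69005903, -76.13684083]), np.float64(23.584177951061505), 763), 'plunger': array([580.65734406, -74.27655609]), 'cost': (np.float64(316.36470588235295), np.float64(3849.0))} OFF [3.96728503 1.86028474]
side {'ring': (array([576.21893783, -77.35066485]), np.float64(23.672882366168245), 24), 'plunger': array([580.9146592 , -75.19545511]), 'cost': (np.float64(29.596078431372547), np.float64(236.0))} OFF [4.69572137 2.15520974]
```

View pics/c5.png

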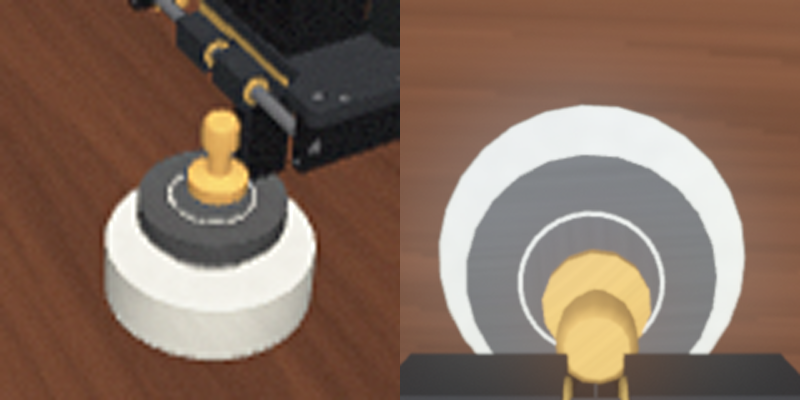

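Emit:
{"name": "servo_tool", "arguments": {
  "targets": [
    [[-0.02,0,0,0,-0.0005,-0.001,0],[-0.04,0,0,0,-0.001,-0.002,0],[-0.06,0,0,0,-0.0015,-0.003,0],[-0.08,0,0,0,-0.002,-0.004,0],[-0.08,0,0,0,-0.002,-0.0045,0],[-0.08,0,0,0,-0.002,-0.0045,0]]
  ]
}}

```text
clock: 7.3
position: [602.8, -75.5, 102.0]
tcp_rot: [[0.001, -0.111, 0.994], [0.001, 0.994, 0.111], [-1.0, 0.001, 0.001]]
force: [1.2, 0.3, 0.7]
gripper_width: 0.008
```

```bash
python3 look.py 6
```

```text
{'clock': 7.3, 'position': [602.8495, -75.4899, 101.952], 'force': [1.2373, 0.3378, 0.6898], 'wrist_torque': [0.0901, -0.2158, 0.0317]}
{'ring': (array([576.72691028, -76.11046935]), np.float64(23.537950925040093), 736), 'plunger': array([575.45123543, -76.15495021]), 'cost': (np.float64(386.6627450980392), np.float64(3900.0))} OFF [-1.27567485 -0.04448086]
side {'ring': (array([576.37379546, -77.1571726 ]), np.float64(23.781126410169964), 25), 'plunger': array([575.76498083, -76.85468717]), 'cost': (np.float64(27.278431372549015), np.float64(240.0))} OFF [-0.60881463  0.30248543]
```

The plunger is centred within about 1 mm. I'll back straight off, then lift.

Emit:
{"name": "servo_tool", "arguments": {
  "targets": [
    [[0,0,0,0,0,0.002,0],[0,0,0,0,0,0.007,0],[0,0,0,0,0,0.016,0],[0,0,0,0,0,0.03,0],[0,0,0,-0.01,0,0.036,0],[0,0,0,-0.035,0,0.036,0],[0.05,0,0,-0.065,0,0.036,0],[0.11,0,0,-0.095,0,0.036,0],[0.11,0,0,-0.1,0,0.036,0],[0.11,0,0,-0.1,0,0.036,0]]
  ]
}}

```text
clock: 8.4
position: [639.4, -71.7, 203.7]
tcp_rot: [[0.004, -0.002, 1.0], [-0.0, 1.0, 0.002], [-1.0, -0.0, 0.004]]
force: [-1.5, 0.1, -1.3]
gripper_width: 0.005
```

```bash
python3 look.py 7; python3 - <<'E'
from h import *
im,_=cap('top','top7.png'); o=measure(im,fcam('top')); print('top',o,o['plunger']-o['ring'][0])
# button: find grey top disc via masks
for c in ['top','side']:
    for q in vision.masks_of(c,'start_top'):
        ys,xs=np.nonzero(q['pixels']); print(c,q['score'],len(xs),xs.mean(),ys.mean())
    for q in vision.landmark_of(c,'start_top'): print(c,round(q['score'],2),np.round(q['xyz'],1))
a=cv2.imread('pics/top7.png')[190:260,150:220]; b=cv2.imread('pics/sd7.png')[150:220,190:260]
cv2.imwrite('pics/btn.png',np.hstack([cv2.resize(x,(400,400),interpolation=cv2.INTER_CUBIC) for x in (a,b)]))
E
```

```text
{'clock': 8.4, 'position': [639.3601, -71.6615, 203.715], 'force': [-1.4648, 0.0528, -1.3194], 'wrist_torque': [0.051, -0.0099, -0.0146]}
{'ring': (array([576.3965655 , -76.13841141]), np.float64(23.51141965206434), 644), 'plunger': array([575.35369909, -76.10537692]), 'cost': (np.float64(40.30980392156863), np.float64(1427.0))} OFF [-1.0428664   0.03303449]
side {'ring': (array([576.1273233 , -77.33687758]), np.float64(23.665756454920235), 26), 'plunger': array([575.6444254 , -76.82430663]), 'cost': (np.float64(27.04313725490196), np.float64(242.0))} OFF [-0.4828979   0.51257094]h.py:45: RuntimeWarning: Mean of empty slice.
  ys,xs=np.nonzero(g); q=toz(cam,[[xs.mean()+box[0],ys.mean()+box[1]]],85)[0]
  ret = ret.dtype.type(ret / rcount)
h.py:29: RuntimeWarning: invalid value encountered in cast
  cv2.fillConvexPoly(m,cv2.convexHull(u).astype(np.int32),255)
Traceback (most recent call last):
KeyError: 'ring'
```

View pics/c7.png

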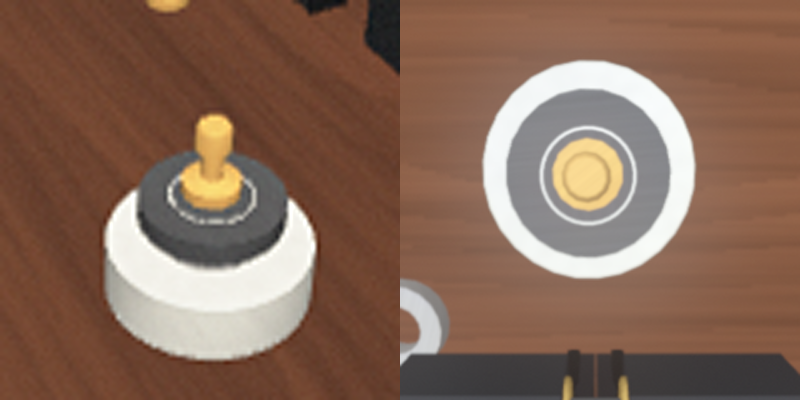

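The wrist view (right half) shows the foot well inside the ring, and the side view shows it upright. The offset is about 1 mm. Next is the white start box. I'll take a wrist view of it first.

Emit:
{"name": "servo_tool", "arguments": {
  "targets": [
    [[0,0,0,0,0.025,-0.008,0],[0,0,0,0,0.065,-0.02,0],[0,0,0,0,0.11,-0.034,0],[0,0,0,0,0.155,-0.048,0],[0,0,0,0,0.2,-0.062,0],[0,0,0,0,0.245,-0.075,0],[0,0,0,0,0.29,-0.09,0],[0,0,0,0,0.33,-0.102,0],[0,0,0,0,0.354,-0.109,0],[0,0,0,0,0.354,-0.109,0]]
  ]
}}

```text
clock: 9.55
position: [525.5, 285.5, 199.7]
tcp_rot: [[-0.006, -0.007, 1.0], [0.001, 1.0, 0.007], [-1.0, 0.001, -0.006]]
force: [0.9, 0.5, -0.7]
gripper_width: 0.006
```

```bash
python3 - <<'E'
from h import *
s=readout.get_state(); print({k:np.round(s[k],4).tolist() for k in ['clock','position','tcp_rot','force']})
import pickle; pickle.dump(dict(s),open('s8.pkl','wb'))
im,_=cap('wrist','w8.png'); 
for q in vision.landmark_of('wrist','start_top'): print(round(q['score'],2),np.round(q['xyz'],1))
im,_=cap('top','top8.png'); o=measure(im,fcam('top')); print('top',o,o['plunger']-o['ring'][0])
E
```

```text
{'clock': 9.55, 'position': [525.4559, 285.5154, 199.6548], 'tcp_rot': [[-0.0057, -0.0067, 1.0], [0.0014, 1.0, 0.0067], [-1.0, 0.0014, -0.0057]], 'force': [0.9486, 0.5021, -0.7466]}
0.57 [479.3 282.9  69.8]
top {'ring': (array([576.02273441, -75.58584552]), np.float64(23.483398502128914), 132), 'plunger': array([575.10340913, -75.53933532]), 'cost': (np.float64(12.643137254901958), np.float64(196.0))} [-0.91932528  0.0465102 ]
```

View pics/w8.png

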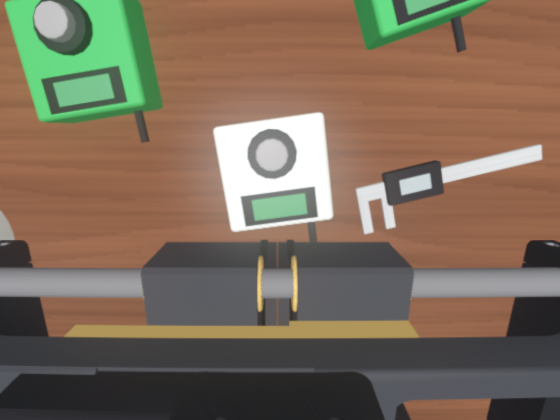

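```bash
python3 - <<'E'
from h import *
import pickle
s=pickle.load(open('s8.pkl','rb')); cam=wcam(s)
im=cv2.cvtColor(cv2.imread('pics/w8.png'),cv2.COLOR_BGR2RGB)
def btn(im,cam,u,v,w):
    g=im[v-w:v+w,u-w:u+w].astype(int); val=g.max(2)
    lab=((val>110)).astype(np.uint8); n,L,st,ce=cv2.connectedComponentsWithStats(lab,connectivity=4)
    k=L[w,w]; c=ce[k]+[u-w,v-w]; 
    print(st[k],c,'r',toz(cam,[c,c+[np.sqrt(st[k][4]/np.pi),0]],68))
btn(im,cam,271,154,24)
t=cv2.cvtColor(cv2.imread('pics/top8.png'),cv2.COLOR_BGR2RGB); btn(t,fcam('top'),181,232,10)
q=cv2.resize(im[105:240,205:340],(540,540),interpolation=cv2.INTER_CUBIC); cv2.imwrite('pics/b8.png',q[...,::-1])
E
```

```text
[   0    0   48   48 2304] [270.5 153.5] r [[476.12750431 279.38622021  68.        ]
 [475.94949106 302.35910799  68.        ]]
[  3   4  13  12 124] [180.31451613 231.43548387] r [[476.49247248 281.02397833  68.        ]
 [476.63899332 266.77920691  68.        ]]
```

View pics/b8.png

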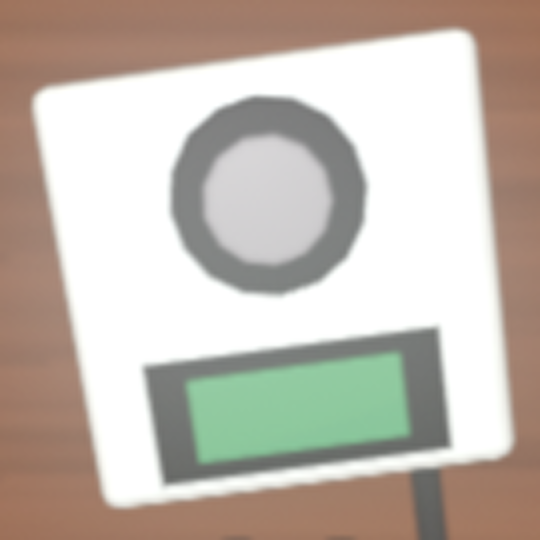

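The crop confirms the box: white body, green-lit display, and the grey button in its black collar at wrist px (271.6,154.4). That gives about (476.8,280.5). Moving above it:

Emit:
{"name": "servo_tool", "arguments": {
  "targets": [
    [[0,0,0,0,-0.001,-0.012,0],[0,0,0,0.01,-0.003,-0.03,0],[0,0,0,0.035,-0.005,-0.045,0],[0,0,0,0.06,-0.005,-0.0485,0],[0,0,0,0.085,-0.005,-0.0485,0],[0,0,0,0.096,-0.005,-0.0485,0],[0,0,0,0.098,-0.005,-0.0485,0],[0,0,0,0.098,-0.005,-0.0485,0],[0,0,0,0.098,-0.005,-0.0485,0]]
  ]
}}

```text
clock: 10.6
position: [479.6, 276.8, 103.4]
tcp_rot: [[-0.002, -0.002, 1.0], [0.001, 1.0, 0.002], [-1.0, 0.001, -0.002]]
force: [0.3, 0.2, -0.3]
gripper_width: 0.008
```

```bash
python3 - <<'E'
from h import *
for i in range(3):
    s=readout.get_state(); print({k:np.round(s[k],4).tolist() for k in ['clock','position','tcp_rot','force']})
    im,_=cap(['wrist','side','top'][i],f'p9{i}.png')
a=cv2.imread('pics/p91.png')[140:220,190:270]; b=cv2.imread('pics/p90.png')[100:300,180:380]
cv2.imwrite('pics/c9.png',np.hstack([cv2.resize(x,(400,400),interpolation=cv2.INTER_CUBIC) for x in (a,b)]))
E
```

```text
{'clock': 10.6, 'position': [479.5896, 276.8323, 103.4303], 'tcp_rot': [[-0.0021, -0.0016, 1.0], [0.001, 1.0, 0.0016], [-1.0, 0.001, -0.0021]], 'force': [0.2677, 0.2179, -0.3003]}
{'clock': 10.65, 'position': [479.5562, 276.9467, 103.5268], 'tcp_rot': [[-0.0019, -0.0017, 1.0], [0.0011, 1.0, 0.0017], [-1.0, 0.0011, -0.0019]], 'force': [0.4998, 0.0206, 0.039]}
{'clock': 10.7, 'position': [479.4363, 277.0017, 103.4792], 'tcp_rot': [[-0.002, -0.0019, 1.0], [0.001, 1.0, 0.0019], [-1.0, 0.001, -0.002]], 'force': [0.5475, -0.046, -0.4022]}
```

View pics/c9.png

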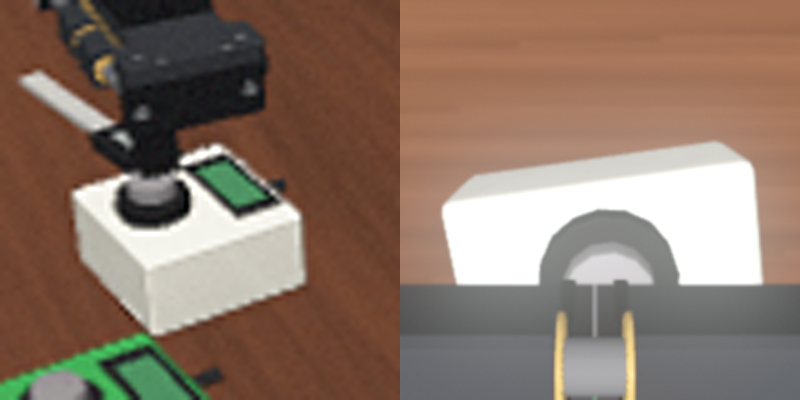

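The finger seam sits about 4 mm to −y of the button centre. I'll correct (−2.6, +3.8) and descend in small steps.

Emit:
{"name": "servo_tool", "arguments": {
  "targets": [
    [[0,0,0,0.002,0.0038,-0.0026,0],[0,0,0,0.005,0.0038,-0.0026,0],[0,0,0,0.008,0.0038,-0.0026,0],[0,0,0,0.01,0.0038,-0.0026,0],[0,0,0,0.012,0.0038,-0.0026,0],[0,0,0,0.014,0.0038,-0.0026,0],[0,0,0,0.0155,0.0038,-0.0026,0],[0,0,0,0.0165,0.0038,-0.0026,0],[0,0,0,0.0165,0.0038,-0.0026,0]]
  ]
}}

```text
clock: 11.65
position: [476.7, 281.3, 90.9]
tcp_rot: [[-0.001, -0.002, 1.0], [0.002, 1.0, 0.002], [-1.0, 0.002, -0.001]]
force: [-6.3, -1.0, 30.5]
gripper_width: 0.005
```

```bash
python3 - <<'E'
from h import *
for i in range(2):
    s=readout.get_state(); print({k:np.round(s[k],4).tolist() for k in ['clock','position','force']})
    im,_=cap(['side','wrist'][i],f'p10{i}.png')
a=cv2.imread('pics/p100.png')[140:220,190:270]; b=cv2.imread('pics/p101.png')[100:300,180:380]
cv2.imwrite('pics/c10.png',np.hstack([cv2.resize(x,(400,400),interpolation=cv2.INTER_CUBIC) for x in (a,b)]))
E
```

```text
{'clock': 11.65, 'position': [476.7, 281.2549, 90.9159], 'force': [-6.2575, -0.9867, 30.4746]}
{'clock': 11.7, 'position': [476.6991, 281.2369, 90.9184], 'force': [-7.3777, -1.5748, 30.5255]}
```

View pics/c10.png

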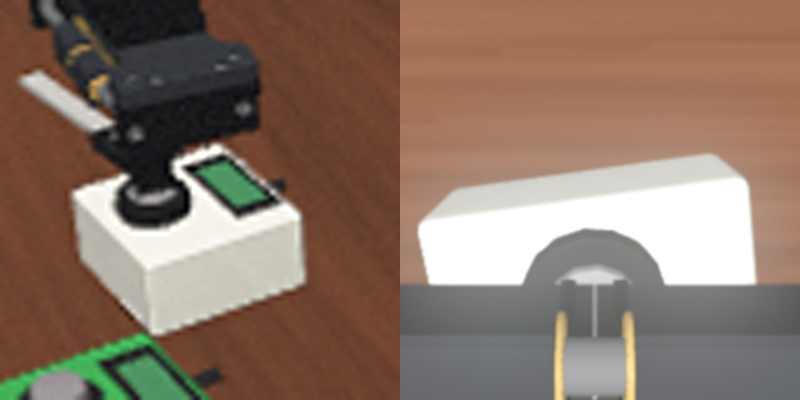

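```bash
python3 - <<'E'
from h import *
s=readout.get_state()
for f,pos,col in [('p90',[479.59,276.83,103.43],None),('p101',[476.7,281.24,90.92],None)]:
    d=np.load(f'pics/{f}.png.npy'); s['position']=pos; K,D,R,t=wcam(s)
    im=cv2.imread(f'pics/{f}.png')
    for v in range(196,244,3):
        for u in (278,286):
            p=cv2.undistortPoints(np.array([[[u,v]]],float),K,D)[0,0]; X=R.T@(np.array([*p,1])*d[v,u]-t)
            print(f,u,v,np.round(X,1),im[v,u],end=' ; ')
        print()
E
```

```text
p90 278 196 [451.  277.   49.3] [255 255 255] ; p90 286 196 [450.7 282.   50.2] [255 255 255] ; 
p90 278 199 [452.9 277.   49.2] [255 255 255] ; p90 286 199 [452.5 282.   50.8] [255 255 255] ; 
p90 278 202 [454.7 277.   49.9] [255 255 255] ; p90 286 202 [454.5 282.   50.7] [255 255 255] ; 
p90 278 205 [455.3 277.   55.2] [148 151 149] ; p90 286 205 [455.6 281.9  53.8] [156 159 157] ; 
p90 278 208 [455.2 277.   62.8] [129 132 130] ; p90 286 208 [455.6 281.7  61.3] [129 131 130] ; 
p90 278 211 [457.3 277.   61.8] [135 136 135] ; p90 286 211 [457.3 281.7  61.7] [134 136 134] ; 
p90 278 214 [458.9 277.   62.9] [134 135 134] ; p90 286 214 [458.9 281.7  62.7] [133 135 134] ; 
p90 278 217 [460.9 277.   62.3] [133 135 134] ; p90 286 217 [461.  281.8  61.7] [132 134 133] ; 
p90 278 220 [462.6 277.   62.6] [133 135 133] ; p90 286 220 [462.7 281.8  62.3] [139 140 139] ; 
p90 278 223 [463.4 277.   66. ] [165 165 166] ; p90 286 223 [409.6 275.9 241. ] [166 166 166] ; 
p90 278 226 [464. 277.  70.] [178 177 178] ; p90 286 226 [463.7 281.5  70.8] [195 194 195] ; 
p90 278 229 [465.2 277.   71.8] [221
[... 1331 characters left out ...]
 133] ; 
p101 278 223 [457.8 281.3  62.6] [130 132 131] ; p101 286 223 [458.  285.8  61.7] [131 133 132] ; 
p101 278 226 [459.7 281.4  61.9] [130 132 130] ; p101 286 226 [459.5 285.8  62.5] [130 132 131] ; 
p101 278 229 [461.5 281.4  61.9] [129 130 129] ; p101 286 229 [461.2 285.8  62.8] [129 131 130] ; 
p101 278 232 [463.1 281.4  62.2] [154 155 155] ; p101 286 232 [463.  285.8  62.7] [128 130 128] ; 
p101 278 235 [463.7 281.4  65.6] [209 208 210] ; p101 286 235 [464.8 285.9  62.4] [166 166 166] ; 
p101 278 238 [465.5 281.4  65.5] [219 217 220] ; p101 286 238 [465.5 285.8  65.4] [214 213 215] ; 
p101 278 241 [467.2 281.4  65.7] [202 201 203] ; p101 286 241 [465.9 285.7  69.2] [169 169 170] ;
```

The button top dropped from about 72.3 to 65.6 in wrist depth. That is the full 6 mm travel to within the depth noise, and the 30 N reaction against a 5 N spring means it is on its stop. Releasing straight up:

Emit:
{"name": "servo_tool", "arguments": {
  "targets": [
    [[0,0,0,-0.002,0,0,0],[0,0,0,-0.006,0,0,0],[0,0,0,-0.014,0,0,0],[0,0,0,-0.03,0,0,0],[0,0,0,-0.055,0,0.01,0],[0,0,0,-0.085,0,0.03,0],[0,0,0,-0.11,0,0.048,0],[0,0,0,-0.11,0,0.05,0],[0,0,0,-0.11,0,0.05,0],[0,0,0,-0.11,0,0.05,0]]
  ]
}}

```text
clock: 12.75
position: [524.8, 280.6, 199.1]
tcp_rot: [[-0.005, -0.002, 1.0], [0.0, 1.0, 0.002], [-1.0, 0.0, -0.005]]
force: [-0.1, 0.4, -0.1]
gripper_width: 0.007
```

```bash
python3 - <<'E'
from h import *
s=readout.get_state(); print({k:np.round(s[k],4).tolist() for k in ['clock','position','force']})
im,d=cap('wrist','w11.png'); K,D,R,t=cam=wcam(s)
u,v=proj(cam,[[476.8,280.8,70]])[0].astype(int); p=cv2.undistortPoints(np.array([[[u,v]]],float),K,D)[0,0]
print('button z',R.T@(np.array([*p,1])*np.median(d[v-3:v+4,u-3:u+4])-t))
T,_=cap('top','top11.png'); o=measure(T,fcam('top')); print('top',o['plunger']-o['ring'][0],o['cost'])
S,_=cap('side','side11.png'); o=measure(S,fcam('side')); print('side',o['plunger']-o['ring'][0],o['cost'])
df=cv2.absdiff(T,cv2.cvtColor(cv2.imread('pics/top0.png'),cv2.COLOR_BGR2RGB)).max(2)
cv2.imwrite('pics/f11.png',np.hstack([cv2.resize(cv2.cvtColor(S,cv2.COLOR_RGB2BGR),(400,300)),cv2.resize(cv2.cvtColor(T,cv2.COLOR_RGB2BGR),(400,300))]))
for n,b in dict(spare_a=(205,130,235,155),spare_b=(325,108,345,130),ring=(374,140,402,168),plug=(305,243,325,260)).items(): print(n,(df[b[1]:b[3],b[0]:b[2]]>40).sum())
E
```

```text
{'clock': 12.75, 'position': [524.7919, 280.6011, 199.0803], 'force': [-0.1452, 0.3541, -0.1087]}
button z [476.34272374 280.07387406  72.5614736 ]
top [-0.91932528  0.0465102 ] (np.float64(12.643137254901958), np.float64(196.0))
side [-0.3666681   0.46486696] (np.float64(26.71764705882353), np.float64(241.0))
spare_a 0
spare_b 0
ring 0
plug 0
```

View pics/f11.png

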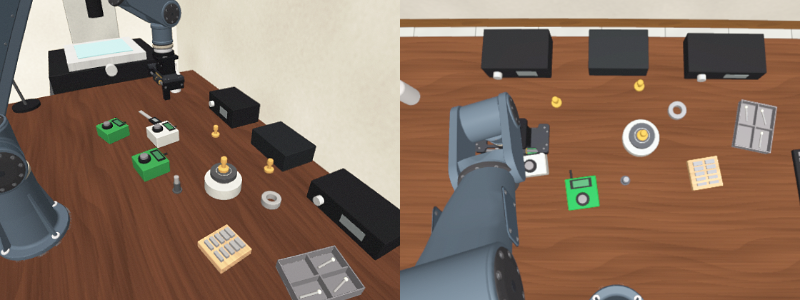

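The button is back up at z ≈ 72.5, the same as before the press. The plunger is centred and upright, the spares and gauges are unmoved in the top view, and the hand is clear.

```bash
python3 -c "
from workcell import arm; print(arm.hand_in())"
```

```text
the job is handed in; nothing more can be done
None
```

The plunger now stands upright inside the ring. After that I pressed the white start box's button down and let it go. I handed the job in at about 13 s on the robot clock.

- **Centring:** I pushed the plunger at its foot flange with the shut fingertips, in three slow pushes, then backed the hand off. It started about 20 mm off-centre. The last top and side camera checks put it within about 1 mm of the ring centre, and the room to spare is about 6 mm.
- **Button:** It went down onto its stop: I measured a 30 N reaction against the 5 N spring. Wrist depth showed its top drop from about 72.4 to 65.6 mm, then return to 72.6 mm after release.
- **Other things:** The spare plungers, ring gauge and plug gauge showed no change in the top view. I did not go near the green look-alikes.

**Disagreement:** Both depth and contact height put the button top about 4 mm above the listed 68 mm. The measured drop was nearly 7 mm against the listed 6 mm, so I rely mainly on the hard-stop force as proof of full travel.

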